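# Fit the apron strip under the flume's outlet lip and hold it flat

## Robot

A 6-joint arm with a two-finger parallel gripper is mounted at the origin on the work surface. World frame = base frame: x ahead of the robot, y to its left, z up, the work surface at z = 0. Lengths are in m, angles in rad, forces in N, time in s.
With the tool pointing down it reaches from about 0.375 to 0.9 m from the base axis. Payload 3.1 kg.
Tool frame: the origin (TCP) lies at the very end of the fingers, on their centre line; the grasp point (between the pads) lies 19 mm behind it; z points along the fingers, y is the direction in which the jaws open and shut (so a half turn about z gives the same grasp; the last joint's range is limited). The gripper opens to 85 mm and grips with 20 to 120 N. Pads are 22 mm wide; open, the fingers measure 114 mm over their backs; the gripper's body (76 mm by 85 mm) begins 54 mm behind the grasp point. The pads swing forward as they close: fully open they stand 13 mm farther back than shut.
Start: joints at [1.012, 0.527, 1.433, -0, 1.181, -0.178], TCP at [0.232, 0.58, 0.231] pointing down, gripper open.
Joint ranges: [-3.08, 3.08], [-0.75, 2.2], [0.22, 2.44], [-1.43, 4.57], [0, 2.65], [-2.85, 2.85]. Speed limits (rad/s): [2.79, 2.79, 3.14, 3.14, 3.14, 3.14].

## Interface

Orientations are given as a unit quaternion [x, y, z, w].
In Python, from station import manip gives the robot as it stands. The module is installed in compiled form; this text tells all that it offers.
- The arm moves only by the tool send_rows, never from a script. Its argument "commands" is a list of rows, each an object with "delta_pos": the shift along the world's x, y, z in cm, a list of three; "yaw": the turn about the world's z in rad. A call has 1 to 10 rows; each row shifts and turns the pose as measured when the row begins; what a row does not reach is not made up. A row lasts 1/8 s, in which the tool goes at most 62.5 mm and 10.7 degrees, less where a joint would pass 70% of its speed; a pose out of reach is approached as far as the arm can. A call is refused whole if a number of a shift passes 6.25 or a number of a turn 0.188, either way. A call with a gripper value outside its range is refused whole. "grip" is the closure, from -1 (fully open) to 1 (shut), set as the call begins (left out, the last holds). The fingers move at their own pace and stop on an object; "force" is the grip in N (left out, the last holds). Time passes only in rows, so rows that do not move let the fingers close. It gives the time, the measured TCP pose, the force and the opening at its end, in the units of the state.
- manip.sense(): the state, without advancing time (a new reading comes with each control period).
- manip.snapshot(name): name is "side" or "top"; returns the picture (420x560x3 uint8, blue, green, red); there is no depth.
- manip.get_calibration(name): a dict with "fx", "fy", "cx", "cy" (pixels), "world_to_cam" (4x4, takes a point from world to camera coordinates). Camera axes: x right, y down, z forward; pixel columns grow to the right and rows downward; lengths in m; the calibration is good to about 2 mm. A picture is of the moment at which its call begins. get_calibration takes no time and is no camera call.
- manip.sign_off(): hands the job in, once; it reports no verdict.
The state is a dict: "t": time; "q": joint angles; "qd": joint speeds; "tau": joint torques, N m; "tcp_pos": TCP position; "tool_rot": TCP orientation; "force": force on the tool from outside, world axes, zero at the start; "ft_torque": the same for the moment, N m; "finger_gap": opening from 0.0 (shut) to 1.0 (fully open).
Only numpy, scipy, OpenCV 4.12 (cv2) and the standard library are available. Lean on these libraries where they do the work, as an engineer would, in place of code of your own. Each camera call takes 0.05 s, during which the arm holds its last target. There are 200 camera calls.

## Task

Make the flume ready for a run-out test: slide the lidded pot sideways over the board, without lifting it, from in front of the flume's outlet to the middle of the yellow ring, and let go of it. Then take the aluminium apron strip and tuck its flat nose squarely and centrally under the flume's blue lip, as far as the red line, without lifting the lip. Press the strip firmly down flat on the board with the fingers and finish while still pressing it; the other things stay where they are.

Things in the scene. Friction and masses are not known exactly. Their poses are not given: they have to be found in the camera images.
- runout_board: white board with a grey 50 mm grid, 370 x 350 x 12 mm, fixed on the bench, top at z = 0.012. Origin on its underside, at the middle of the black painted ring where the pot stands at first; x points along the board to the flume, z up. It reaches from x = -130 to +240 mm and 175 mm to either side
- lip_edge (a point): point on the board's top straight below the middle of the free edge of the lip at the flume's outlet, 100 mm (+x) from the black ring's middle. x points into the outlet, the way the strip's nose goes, y left of that, z up. The flume is a fixed inclined clear-walled chute, 66 mm wide, beginning 62 mm along x, 95 mm high there and rising 17 degrees. Free below the lip to x = 75 mm
- lip (a joint): the blue lip: light plate (0.07 kg), 52 mm wide, 62 mm long, hinged at the chute's outlet 33 mm above the board, sloping down to its free rolled edge (5 mm thick) over lip_edge; gap of 8 mm between edge and board. 0 = resting on its stop; grows (rad) as its edge is lifted; falls back by itself
- pot_center (a point): steel pot with a closed lid, 80 mm across (lid 85 mm), standing upright on the board, about 0.45 kg; the point is on its axis, 20 mm above its underside. On the lid, whose top is 20 mm above this point, is a black round knob, 24 mm across and 20 mm high (from 20 to 40 mm above this point), to hold it by
- yellow_ring: yellow ring, 94 mm across, painted on the board with a dot in its middle, to the left or to the right of the black ring; origin in its middle, on the board's top
- strip_center (a point): loose aluminium apron strip, 0.17 kg, first lying right side up on the bench: plate 200 (x) x 60 (y) x 4 mm. From x = -100 to +30 mm its sides (3 mm thick) are turned up to 18 mm above the underside, 60 mm over the outside; the front 70 mm are flat: the nose, with a red line across it 40 mm from the front edge. Point: middle of the plate, 9 mm above the underside; x to the nose, z up
- strip_nose (a point): middle of the apron strip's front edge, half-way through the plate (2 mm above the underside, 100 mm from strip_center along x); axes as strip_center
- tin: bystander: round aluminium tin, 60 mm across and 40 mm high, on the board on the other side from the yellow ring; origin under its middle
- cup: bystander: clear sample cup with gravel, 74 mm across, 45 mm high; origin under its middle
- cup_lid: bystander: white lid, 78 mm across, 7 mm high; origin under its middle
- wash_bottle: bystander: white bottle with a red cap, 60 mm across, 150 mm high; origin under its middle
- spatula: bystander: spatula lying on the bench
- brush: bystander: brush lying on the bench
- caliper: bystander: caliper 210 mm long lying on the bench
Things that resemble listed ones, but are neither listed nor needed, are in the scene too. What is shaped like the part that bears pot_center but brown or purple is not meant.

How it is judged:
On the way, in this order (a step that is already met when the one before it is completed fails the run):
1. the pot has been slid to within 14 mm of the yellow ring's middle and let go (horizontal distance between pot_center and yellow_ring below 0.014 m and linear speed of pot below 0.02 m/s and contact force between each of the arm, the fingers and pot below 0.1 N), for 0.2 s.
2. the strip lies flat on the board with its nose tucked under the lip to the red line (x of strip_nose in the frame of lip_edge between 0.026 and 0.054 m and y of strip_nose in the frame of lip_edge between -0.014 and 0.014 m and angle between the x axis of strip_nose and the x axis of lip_edge, either way round below 0.12 rad and angle between strip_nose's own z axis and vertical below 0.04 rad and height (world z) of strip_nose below 0.0175 m), for 0.2 s.
At the end, for the whole second after the job is handed in: Pot upright within 14 mm of the ring's middle, let go. Strip at rest, flat (0.04 rad), its front edge 26 to 54 mm past the lip's edge, within 14 mm of centre, square within 0.12 rad; lip down (under 0.05 rad). Fingers touch the strip and it presses on the board with 4 to 60 N, weight included (all of step 2 and horizontal distance between pot_center and yellow_ring below 0.014 m and angle between pot_center's own z axis and vertical below 0.05 rad and contact force between the fingers and pot below 0.1 N and value of joint lip below 0.05 rad and linear speed of strip below 0.01 m/s and contact force between the fingers and strip above 2 N and contact force between strip and runout_board between 4 and 60 N); the arm keeps its last pose, push and grip.
It fails at once if the pot is lifted more than 6 mm off the board (height (world z) of pot_center above 0.038 m).
It fails at once if the pot is tipped (angle between pot_center's own z axis and vertical above 0.25 rad).
It fails at once if the lip is lifted (more than 0.12 rad, 7 mm at its edge) (value of joint lip above 0.12 rad).
It fails at once if another thing is moved by more than 25 mm (distance of any of tin, cup, cup_lid, wash_bottle, spatula, brush, caliper from where it was at the start of the episode above 0.025 m).
It also fails if it takes over 56 s, if anything falls off the work surface, if the arm or the gripper's body presses on something with over 40 N, if the wrist force passes 120 N, or if a joint passes its speed limit or range.

## Working session

There is one attempt and no reset: what is moved stays moved. The work goes in short steps, Python scripts to look and compute and a tool call to move; the robot and the scene stay as the last step left them, time stands still between calls to the robot, and variables do not carry over. Pictures are saved under pics/ and viewed, about 8 in all and at most 12, crops included, and the job is handed in when it is done.

Besides the shell and the picture viewer there is one more tool, called after "Call:" as name(argument=value, ...), one argument or row to a line, values as JSON. send_rows: Moves the arm, as the interface text tells. Its arguments: {"type":"object","properties":{"commands":{"type":"array","items":{"type":"object","properties":{"delta_pos":{"type":"array","items":{"type":"number"}},"yaw":{"type":"number"}}}},"grip":{"type":"number"},"force":{"type":"number"}},"required":["commands"]}

```bash
mkdir -p pics
cat > h.py <<'E'
import numpy as np,cv2
from station import manip
def ray(cal,px,z):
    M=np.array(cal["world_to_cam"]);R=M[:3,:3];t=M[:3,3];c=-R.T@t
    px=np.atleast_2d(np.array(px,float))
    d=np.c_[(px[:,0]-cal["cx"])/cal["fx"],(px[:,1]-cal["cy"])/cal["fy"],np.ones(len(px))]@R
    return c+d*((z-c[2])/d[:,2])[:,None]
def proj(cal,P):
    M=np.array(cal["world_to_cam"]);p=np.atleast_2d(P)@M[:3,:3].T+M[:3,3]
    return np.c_[p[:,0]/p[:,2]*cal["fx"]+cal["cx"],p[:,1]/p[:,2]*cal["fy"]+cal["cy"]]
E
python3 - <<'E'
from h import *
for n in("top","side"):
    im=manip.snapshot(n);cv2.imwrite(f"pics/{n}0.png",im)
    c=manip.get_calibration(n);M=np.array(c["world_to_cam"]);print(n,c["fx"],c["cx"],c["cy"],-M[:3,:3].T@M[:3,3],M[:3,:3].round(2).tolist())
s=manip.sense();print(s["t"],s["tcp_pos"],s["tool_rot"],s["force"])
E
```

```text
top 433.787125383455 286.9522999661848 211.09257323009086 [0.38616805 0.01140798 1.31820969] [[-0.01, -1.0, 0.02], [-1.0, 0.01, -0.09], [0.09, -0.02, -1.0]]
side 383.0290040029691 280.0847647438335 210.68635457939519 [ 0.13174202 -0.90303158  0.72413313] [[0.94, -0.35, 0.01], [-0.19, -0.53, -0.83], [0.29, 0.77, -0.56]]
0.1 [0.23134885 0.57992152 0.23043873] [ 1.88772415e-01  9.82020383e-01 -9.03900888e-04 -3.55314846e-04] [0.11377871 1.04005471 0.07539318]
```

View pics/top0.png

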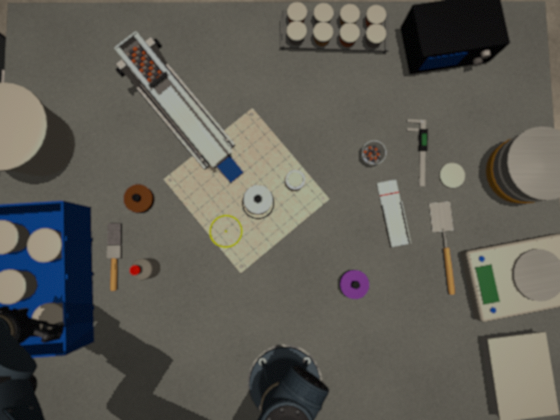

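View pics/side0.png

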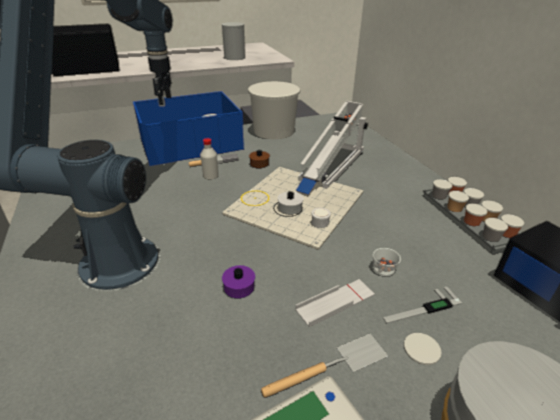

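The top view shows the silver pot with its black knob at (258,198), the yellow ring at (226,231), the tin at (295,180) and the blue lip at (230,168). The strip is at (394,213), nose up, with its red line at (388,193). Two other pots, brown (138,198) and purple (354,284), are decoys by colour. The silver one on the board, in front of the lip, fits the description.

```bash
cat > m.py <<'E'
from h import *
im=cv2.imread("pics/top0.png");c=manip.get_calibration("top")
hsv=cv2.cvtColor(im,cv2.COLOR_BGR2HSV)
def roi(m,x0,y0,x1,y1):
    o=np.zeros_like(m);o[y0:y1,x0:x1]=m[y0:y1,x0:x1];return o
def big(m):
    k=max(cv2.findContours(m,cv2.RETR_EXTERNAL,cv2.CHAIN_APPROX_NONE)[0],key=cv2.contourArea);return k
# yellow
y=roi(cv2.inRange(hsv,(22,110,100),(35,255,255)),195,200,255,260)
p=cv2.findNonZero(y);e=cv2.fitEllipse(cv2.convexHull(p));Y=ray(c,e[0],.012)[0];print("yellow",e,Y)
k=roi(cv2.inRange(hsv,(0,0,0),(180,255,70)),243,185,273,215);kc=big(k)
e=cv2.minEnclosingCircle(kc);print("knob",e,ray(c,e[0],.072)[0])
b=roi(cv2.inRange(hsv,(95,120,40),(125,255,255)),205,145,255,190);r=cv2.minAreaRect(big(b));print("lip",r,cv2.boxPoints(r).tolist())
bd=roi(cv2.inRange(hsv,(0,0,120),(180,90,255)),155,100,335,280);bd=cv2.morphologyEx(bd,cv2.MORPH_CLOSE,np.ones((5,5)))
h=cv2.convexHull(big(bd))[:,0];
for n,f in(("R",h[:,0].argmax()),("B",h[:,1].argmax()),("L",h[:,0].argmin()),("T",h[:,1].argmin())):print("board",n,h[f],ray(c,h[f],.012)[0])
s=roi(cv2.inRange(hsv,(0,0,125),(180,80,255))|cv2.inRange(hsv,(170,60,80),(180,255,255))|cv2.inRange(hsv,(0,60,80),(8,255,255)),370,172,418,255)
s=cv2.morphologyEx(s,cv2.MORPH_CLOSE,np.ones((3,3)))
r=cv2.minAreaRect(big(s));bp=cv2.boxPoints(r);print("strip",r,ray(c,bp,.008).round(4).tolist())
rd=roi(cv2.inRange(hsv,(165,60,80),(180,255,255))|cv2.inRange(hsv,(0,60,80),(10,255,255)),370,172,418,255)
q=cv2.findNonZero(rd)[:,0];print("red",q.mean(0),ray(c,q.mean(0),.004)[0])
a=cv2.resize(im[150:260,190:320],None,fx=4,fy=4,interpolation=cv2.INTER_CUBIC)
d=cv2.resize(im[170:260,365:425],None,fx=4.5,fy=4.889,interpolation=cv2.INTER_CUBIC)
cv2.imwrite("pics/crop1.png",np.hstack([a,d]))
E
python3 m.py
```

```text
yellow ((225.38621520996094, 230.9171600341797), (33.20337677001953, 33.788795471191406), 54.403987884521484) [0.44956874 0.17127894 0.012     ]
knob ((257.5, 198.5), 2.9155757427215576) [0.5391332  0.07128119 0.072     ]
lip ((229.51222229003906, 168.8902587890625), (20.458763122558594, 15.617377281188965), 51.34019470214844) [[217.0244140625, 165.78050231933594], [229.21954345703125, 156.02439880371094], [242.00003051757812, 172.00001525878906], [229.80490112304688, 181.75611877441406]]
board R [329 198] [ 0.54548009 -0.14285891  0.012     ]
board B [242 272] [0.32647521 0.1220074  0.012     ]
board L [155 110] [0.82411822 0.38673555 0.012     ]
board T [198 100] [0.85476938 0.2552129  0.012     ]
strip ((393.1117248535156, 212.75294494628906), (66.59765625, 20.066070556640625), 77.47119140625) [[0.5923, -0.289, 0.008], [0.6052, -0.3499, 0.008], [0.4056, -0.3864, 0.008], [0.3933, -0.3263, 0.008]]
red [389.26086957 193.47826087] [ 0.55825464 -0.32937333  0.004     ]
```

View pics/crop1.png

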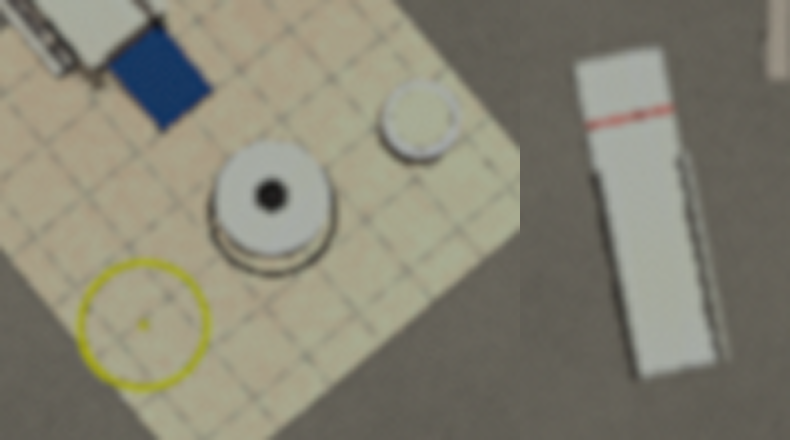

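Board edge length checks out (344 mm against 350). The black ring worked out from the board corners is (0.536, 0.072), which agrees with the knob at (0.539, 0.071). The board's yaw is about 0.69, and the yellow ring at (0.450, 0.171) is 132 mm to its left. The crop confirms the silver pot and shows the strip's nose up. I'm moving over the pot with the jaws turning to about -0.88.

Call:
send_rows(
  commands=[
    {"delta_pos": [3.0, -5.0, 0], "yaw": -0.187},
    {"delta_pos": [3.0, -5.0, 0], "yaw": -0.187},
    {"delta_pos": [3.0, -5.0, 0], "yaw": -0.187},
    {"delta_pos": [3.0, -5.0, 0], "yaw": -0.187},
    {"delta_pos": [3.0, -5.0, 0], "yaw": -0.187},
    {"delta_pos": [3.0, -5.0, 0], "yaw": -0.187},
    {"delta_pos": [3.0, -5.0, 0], "yaw": -0.187},
    {"delta_pos": [3.0, -5.0, 0], "yaw": -0.187},
    {"delta_pos": [3.0, -5.0, 0], "yaw": -0.187},
    {"delta_pos": [3.0, -5.0, 0], "yaw": -0.187},
  ],
  grip=-1,
  force=40,
)

```text
t: 1.35
tcp_pos: [0.5349, 0.0671, 0.2274]
tool_rot: [0.905, 0.426, -0.001, -0.002]
force: [-0.2, 0.9, 0.6]
finger_gap: 0.996
```

```bash
cat >> m.py <<'E'
print("---side")
c2=manip.get_calibration("side");im=cv2.imread("pics/side0.png");hsv=cv2.cvtColor(im,cv2.COLOR_BGR2HSV)
k=roi(cv2.inRange(hsv,(0,0,0),(180,255,70)),278,185,303,202);kc=big(k);u,v=kc[:,0].mean(0);print("knob",u,v,ray(c2,(u,v),.062)[0])
y=roi(cv2.inRange(hsv,(22,110,100),(35,255,255)),235,183,275,212)
e=cv2.fitEllipse(cv2.convexHull(cv2.findNonZero(y)));print("yellow",e,ray(c2,e[0],.012)[0])
b=roi(cv2.inRange(hsv,(105,130,40),(125,255,255)),290,165,325,200);bc=big(b);r=cv2.minAreaRect(bc);print("lip side",cv2.boxPoints(r).round(1).tolist())
yaw=.69;ex=np.array([np.cos(yaw),np.sin(yaw),0]);ey=np.array([-ex[1],ex[0],0]);o=np.array([.538,.0715,.012])
for n,cc in(("top",c),("side",c2)):print(n,"lip expected px",proj(cc,[o+.1*ex+s*.026*ey+[0,0,h] for s in(1,-1) for h in(.008,.013)]).round(1).tolist())
r=cv2.minAreaRect(big(roi(cv2.inRange(hsv,(0,0,125),(180,80,255)),290,270,380,325)));print("strip side",r)
print("tcp jaw",manip.sense()["tcp_pos"],manip.sense()["tool_rot"])
E
python3 m.py|sed -n '/---/,$p'
```

```text
---side
knob 289.88235294117646 195.1764705882353 [0.5393806  0.07462789 0.062     ]
yellow ((254.46713256835938, 197.77536010742188), (15.681279182434082, 28.861949920654297), 88.32259368896484) [0.44847886 0.17436978 0.012     ]
lip side [[296.6000061035156, 189.8000030517578], [304.8999938964844, 175.1999969482422], [315.20001220703125, 181.10000610351562], [306.8999938964844, 195.6999969482422]]
top lip expected px [[230.4, 181.4], [230.2, 181.1], [243.6, 170.4], [243.5, 170.1]]
side lip expected px [[296.7, 190.8], [296.7, 189.6], [310.0, 194.8], [310.0, 193.6]]
strip side ((334.4999694824219, 296.9999694824219), (53.99999237060547, 88.99998474121094), 90.0)
tcp jaw [0.53488783 0.06706578 0.22738347] [ 9.04514764e-01  4.26438950e-01 -7.09741278e-04 -1.53620746e-03]
```

Call:
send_rows(
  commands=[
    {"delta_pos": [0.4, 0.6, -4.5], "yaw": -0.187},
    {"delta_pos": [0, 0, -4.5]},
    {"delta_pos": [0, 0, -3.0]},
    {"delta_pos": [0, 0, -1.5]},
    {"delta_pos": [0, 0, 0]},
  ],
)

```text
validation failed for argument at $.co...
```

Run:
```python
from h import *
s=cv2.resize(manip.snapshot("side")[130:260,220:390],None,fx=4,fy=4,interpolation=cv2.INTER_CUBIC)
cv2.imwrite("pics/s1.png",s);print(manip.sense()["tcp_pos"],manip.sense()["tool_rot"],manip.sense()["force"])
```

```text
[0.54044201 0.06027315 0.22772362] [0.90628332 0.42266162 0.00119224 0.00250574] [ 3.17239653 -3.3661317  -0.1341759 ]
```

View pics/s1.png

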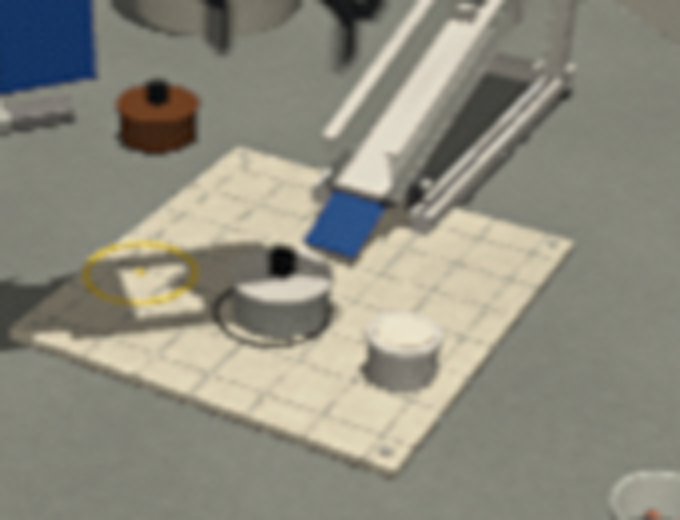

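That move was refused, most likely because each row needs a yaw value. The picture shows the pot untouched in the black ring, with the fingers still high above it, so nothing has moved. The TCP has drifted to (0.540, 0.060), still settling.

Call:
send_rows(
  commands=[
    {"delta_pos": [0, 1.2, -4.5], "yaw": -0.18},
    {"delta_pos": [0, 0, -4.5], "yaw": 0},
    {"delta_pos": [0, 0, -3.0], "yaw": 0},
    {"delta_pos": [0, 0, -1.5], "yaw": 0},
    {"delta_pos": [0, 0, 0], "yaw": 0},
  ],
)

```text
t: 2.02
tcp_pos: [0.5425, 0.0696, 0.0891]
tool_rot: [0.941, 0.338, 0.002, 0.003]
force: [1.1, 0.2, -1.4]
finger_gap: 1.001
```

Call:
send_rows(
  commands=[
    {"delta_pos": [-0.3, 0.3, -1.5], "yaw": 0},
    {"delta_pos": [0, 0, -1.2], "yaw": 0},
    {"delta_pos": [0, 0, -0.5], "yaw": 0},
    {"delta_pos": [0, 0, 0], "yaw": 0},
  ],
)

```text
t: 2.52
tcp_pos: [0.5412, 0.0731, 0.0575]
tool_rot: [0.941, 0.339, 0.005, 0.004]
force: [0.0, -0.2, -0.6]
finger_gap: 0.997
```

Call:
send_rows(
  commands=[
    {"delta_pos": [-0.2, 0, 0], "yaw": 0},
    {"delta_pos": [0, 0, 0], "yaw": 0},
    {"delta_pos": [0, 0, 0], "yaw": 0},
    {"delta_pos": [0, 0, 0], "yaw": 0},
    {"delta_pos": [0, 0, 0], "yaw": 0},
    {"delta_pos": [0, 0, 0], "yaw": 0},
  ],
  grip=1,
  force=30,
)

```text
t: 3.28
tcp_pos: [0.5401, 0.0728, 0.0586]
tool_rot: [0.941, 0.339, 0.006, 0.005]
force: [0.2, 0.6, -0.4]
finger_gap: 0.261
```

The jaws have closed on the knob with a gap of about 22 mm, as expected. Now I'll slide the pot.

Call:
send_rows(
  commands=[
    {"delta_pos": [-0.9, 1.0, -0.05], "yaw": 0},
    {"delta_pos": [-0.9, 1.0, -0.05], "yaw": 0},
    {"delta_pos": [-0.9, 1.0, 0], "yaw": 0},
    {"delta_pos": [-0.9, 1.0, 0], "yaw": 0},
    {"delta_pos": [0, 0, 0], "yaw": 0},
  ],
)

```text
t: 3.9
tcp_pos: [0.5034, 0.1155, 0.0586]
tool_rot: [0.941, 0.339, 0.008, 0.006]
force: [-0.3, 0.5, 0.6]
finger_gap: 0.264
```

Call:
send_rows(
  commands=[
    {"delta_pos": [-0.9, 0.9, -0.05], "yaw": 0},
    {"delta_pos": [-0.9, 0.9, -0.05], "yaw": 0},
    {"delta_pos": [-0.9, 0.9, -0.05], "yaw": 0},
    {"delta_pos": [-0.9, 0.9, -0.05], "yaw": 0},
    {"delta_pos": [-0.9, 0.9, -0.05], "yaw": 0},
    {"delta_pos": [0, 0, 0], "yaw": 0},
  ],
)

```text
t: 4.65
tcp_pos: [0.465, 0.1612, 0.0591]
tool_rot: [0.94, 0.34, 0.017, 0.01]
force: [0.2, 2.1, 0.6]
finger_gap: 0.262
```

Call:
send_rows(
  commands=[
    {"delta_pos": [-0.8, 0.5, 0], "yaw": 0},
    {"delta_pos": [-0.7, 0.4, 0], "yaw": 0},
    {"delta_pos": [0, 0, 0], "yaw": 0},
  ],
)

```text
t: 5.03
tcp_pos: [0.4504, 0.1707, 0.0592]
tool_rot: [0.94, 0.339, 0.018, 0.01]
force: [1.9, 0.7, 1.5]
finger_gap: 0.264
```

```bash
cat > p.py <<'E'
from h import *
import sys
n=sys.argv[1]
im=manip.snapshot("top");cv2.imwrite(f"pics/t{n}.png",im)
s=manip.snapshot("side");cv2.imwrite(f"pics/s{n}.png",s)
x0,y0,x1,y1=map(int,sys.argv[2:6]);a,b,c,d=map(int,sys.argv[6:10])
A=cv2.resize(im[y0:y1,x0:x1],(390,390),interpolation=cv2.INTER_CUBIC);B=cv2.resize(s[b:d,a:c],(400,390),interpolation=cv2.INTER_CUBIC)
cv2.imwrite(f"pics/c{n}.png",np.hstack([A,B]));q=manip.sense();print(q["tcp_pos"],q["tool_rot"],q["force"],q["q"])
E
python3 p.py 2 180 140 300 260 220 130 340 247
```

```text
[0.45051825 0.17062585 0.05905668] [0.94054808 0.33905474 0.01767389 0.00994053] [1.66650355 0.90287872 2.59507086] [ 0.13720249  0.63295677  1.95136883 -0.02445115  0.51869029  1.0370282 ]
```

View pics/c2.png

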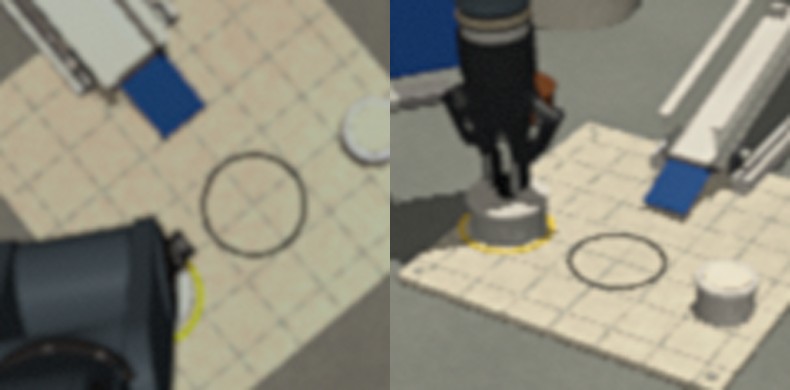

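The side view shows the pot inside the yellow ring, and the black ring is free, centred at about (258,203) in the top view. I'll release and rise.

Call:
send_rows(
  commands=[
    {"delta_pos": [0, 0, 0], "yaw": 0},
    {"delta_pos": [0, 0, 0], "yaw": 0},
    {"delta_pos": [0, 0, 0], "yaw": 0},
    {"delta_pos": [0, 0, 0], "yaw": 0},
    {"delta_pos": [0, 0, 0], "yaw": 0},
    {"delta_pos": [0, 0, 1.5], "yaw": 0},
    {"delta_pos": [0, 0, 4], "yaw": 0},
    {"delta_pos": [0, 0, 5], "yaw": 0},
    {"delta_pos": [0, 0, 0], "yaw": 0},
  ],
  grip=-1,
)

```text
t: 6.25
tcp_pos: [0.4456, 0.1698, 0.1647]
tool_rot: [0.941, 0.339, 0.012, 0.009]
force: [-0.3, 0.4, 0.9]
finger_gap: 0.997
```

Run:
```python
from h import *
im=cv2.imread("pics/t2.png");c=manip.get_calibration("top");h=cv2.cvtColor(im,cv2.COLOR_BGR2HSV)
o=np.zeros(im.shape[:2],np.uint8);o[186:220,241:276]=cv2.inRange(h[186:220,241:276],(0,0,0),(180,255,110))
k=max(cv2.findContours(o,0,1)[0],key=cv2.contourArea);e=cv2.fitEllipse(k);C=ray(c,e[0],.012)[0];print("black ring",e,C)
Y=np.array([.4490,.1728]);print(Y-C[:2],np.hypot(*(Y-C[:2])))
g=ray(c,[(229.8,181.76),(242,172)],.0225);print("lip edge",g.mean(0),np.hypot(*(g[1]-g[0])[:2]),"yaw",np.arctan2(*(g[1]-g[0])[[1,0]])+np.pi/2, (g.mean(0)-C))
q=manip.sense();print(q["tcp_pos"],q["tool_rot"],q["q"])
```

```text
black ring ((266.8218994140625, 189.82098388671875), (0.07200702279806137, 0.7812099456787109), 129.73004150390625) [0.57269826 0.04569164 0.012     ]
[-0.12369826  0.12710836] 0.17736345656484115
lip edge [0.6116495  0.13819288 0.0225    ] 0.04709910130874646 yaw 0.6736642502033763 [0.03895124 0.09250124 0.0105    ]
[0.44559118 0.16981883 0.16465556] [0.94078171 0.33870367 0.01169804 0.00852909] [ 0.13675078  0.42761089  1.88152479 -0.01640348  0.80609788  1.02759463]
```

Call:
send_rows(
  commands=[
    {"delta_pos": [0.25, -5.1, 0], "yaw": -0.051},
    {"delta_pos": [0.25, -5.1, 0], "yaw": -0.051},
    {"delta_pos": [0.25, -5.1, 0], "yaw": -0.051},
    {"delta_pos": [0.25, -5.1, 0], "yaw": -0.051},
    {"delta_pos": [0.25, -5.1, 0], "yaw": -0.051},
    {"delta_pos": [0.25, -5.1, 0], "yaw": -0.051},
    {"delta_pos": [0.25, -5.1, 0], "yaw": -0.051},
    {"delta_pos": [0.25, -5.1, 0], "yaw": -0.051},
    {"delta_pos": [0.25, -5.1, 0], "yaw": -0.051},
    {"delta_pos": [0, 0, 0], "yaw": 0},
  ],
)

```text
t: 7.5
tcp_pos: [0.4619, -0.3013, 0.1551]
tool_rot: [0.994, 0.11, 0.005, 0.006]
force: [0.0, 0.4, 0.0]
finger_gap: 0.999
```

Run:
```python
from h import *
im=manip.snapshot("top");cv2.imwrite("pics/t3.png",im);c=manip.get_calibration("top");h=cv2.cvtColor(im,cv2.COLOR_BGR2HSV)
o=np.zeros(im.shape[:2],np.uint8);o[210:245,210:245]=cv2.inRange(h[210:245,210:245],(0,0,0),(180,255,70))
k=max(cv2.findContours(o,0,1)[0],key=cv2.contourArea);e=cv2.minEnclosingCircle(k);K=ray(c,e[0],.072)[0]
print("pot knob",e,K,"to ring",np.hypot(*(K[:2]-[.4496,.1713])))
print("black ring",ray(c,(257.8,202.4),.012)[0])
q=manip.sense();r=q["tool_rot"];print(q["t"],q["tcp_pos"],r,"jaw",2*np.arctan2(r[1],r[0])-np.pi/2,q["q"])
```

```text
pot knob ((223.5, 229.5), 2.9155757427215576) [0.45079028 0.16932492 0.072     ] to ring 0.002306015855143223
black ring [0.53460143 0.07334891 0.012     ]
7.55 [ 0.46090795 -0.29855473  0.15461631] [0.99387457 0.11033412 0.00436875 0.00454294] jaw -1.3496734924619913 [-7.78912566e-01  5.26961930e-01  1.70736126e+00  1.36440169e-03
  8.94709400e-01  5.69913842e-01]
```

The released pot is 2 mm from the ring's middle. Now I'll descend on the strip, aiming at (0.470, -0.3445).

Call:
send_rows(
  commands=[
    {"delta_pos": [0.5, -2.6, -2.0], "yaw": -0.038},
    {"delta_pos": [0.4, -2.0, -3.0], "yaw": 0},
    {"delta_pos": [0, 0, -3.0], "yaw": 0},
    {"delta_pos": [0, 0, -2], "yaw": 0},
    {"delta_pos": [0, 0, 0], "yaw": 0},
  ],
)

```text
t: 8.18
tcp_pos: [0.4668, -0.3348, 0.0481]
tool_rot: [0.996, 0.094, 0.0, -0.001]
force: [0.4, -0.7, -0.1]
finger_gap: 1.002
```

Call:
send_rows(
  commands=[
    {"delta_pos": [0.3, -0.9, -0.8], "yaw": 0},
    {"delta_pos": [0, -0.1, -0.6], "yaw": 0},
    {"delta_pos": [0, 0, 0], "yaw": 0},
  ],
)

```text
t: 8.55
tcp_pos: [0.4708, -0.3442, 0.0347]
tool_rot: [0.995, 0.095, 0.001, -0.001]
force: [-0.4, 0.6, 0.2]
finger_gap: 0.993
```

```bash
python3 p.py 4 350 150 440 240 270 220 390 337
```

```text
[ 0.47107463 -0.34452939  0.0351234 ] [ 9.95449591e-01  9.52807146e-02  1.16268469e-03 -5.87470669e-04] [0.20322111 0.38436179 0.35360426] [-0.82415506  0.75433649  1.67397379  0.00391716  0.71281112  0.55282733]
```

View pics/c4.png

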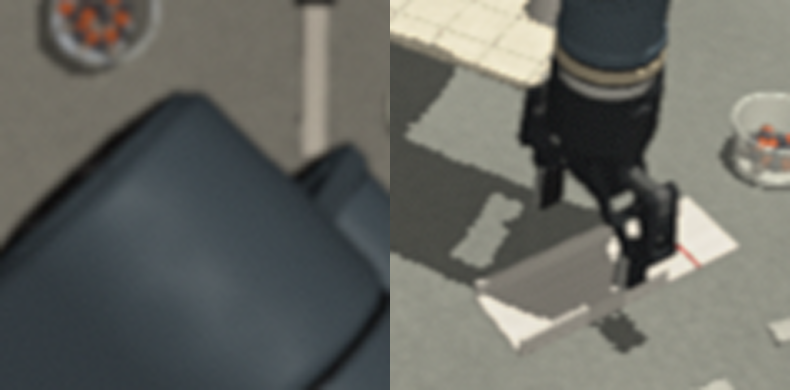

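The fingers straddle the strip behind the red line: the near tip is at crop (632,280) and the far one at (545,200). I'll lower and close.

Call:
send_rows(
  commands=[
    {"delta_pos": [0, 0, -1.2], "yaw": 0},
    {"delta_pos": [0, 0, -1.2], "yaw": 0},
    {"delta_pos": [0, 0, -0.6], "yaw": 0},
    {"delta_pos": [0, 0, -0.2], "yaw": 0},
    {"delta_pos": [0, 0, 0], "yaw": 0},
  ],
)

```text
t: 9.28
tcp_pos: [0.4708, -0.3444, 0.0009]
tool_rot: [0.995, 0.095, 0.001, -0.001]
force: [0.3, 0.1, 0.2]
finger_gap: 0.997
```

Call:
send_rows(
  commands=[
    {"delta_pos": [0, 0, 0], "yaw": 0},
    {"delta_pos": [0, 0, 0], "yaw": 0},
    {"delta_pos": [0, 0, 0], "yaw": 0},
    {"delta_pos": [0, 0, 0], "yaw": 0},
    {"delta_pos": [0, 0, 0], "yaw": 0},
  ],
  grip=1,
  force=40,
)

```text
t: 9.9
tcp_pos: [0.471, -0.3446, 0.0015]
tool_rot: [0.995, 0.095, 0.001, -0.0]
force: [0.8, 0.4, -1.5]
finger_gap: 0.687
```

The strip is gripped with a gap of about 60 mm. I'll lift it clear of the tin's height.

Call:
send_rows(
  commands=[
    {"delta_pos": [0, 0, 2], "yaw": 0},
    {"delta_pos": [0, 0, 4], "yaw": 0},
    {"delta_pos": [0, 0, 4], "yaw": 0},
    {"delta_pos": [0, 0, 1.5], "yaw": 0},
    {"delta_pos": [0, 0, 0], "yaw": 0},
  ],
)

```text
t: 10.52
tcp_pos: [0.4705, -0.344, 0.1228]
tool_rot: [0.995, 0.095, 0.002, -0.0]
force: [0.8, -0.6, -2.6]
finger_gap: 0.692
```

Call:
send_rows(
  commands=[
    {"delta_pos": [0.1, 3, 0], "yaw": 0.054},
    {"delta_pos": [0.1, 4, 0], "yaw": 0.054},
    {"delta_pos": [0.1, 4, 0], "yaw": 0.054},
    {"delta_pos": [0.1, 4, 0], "yaw": 0.054},
    {"delta_pos": [0.1, 4, 0], "yaw": 0.054},
    {"delta_pos": [0.1, 4, 0], "yaw": 0.054},
    {"delta_pos": [0.1, 4, 0], "yaw": 0.054},
    {"delta_pos": [0.1, 4, 0], "yaw": 0.054},
    {"delta_pos": [0.1, 3, 0], "yaw": 0.054},
    {"delta_pos": [0, 0, 0], "yaw": 0},
  ],
)

```text
t: 11.78
tcp_pos: [0.4705, 0.0081, 0.1108]
tool_rot: [0.941, 0.338, -0.008, -0.007]
force: [0.7, -0.5, -1.7]
finger_gap: 0.691
```

```bash
cat > st.py <<'E'
from h import *
from scipy.spatial.transform import Rotation as R
q=manip.sense();r=R.from_quat(q["tool_rot"]).as_matrix();z=r[:,2]
y=np.arctan2(r[1,1],r[0,1])+np.pi/2;P=q["tcp_pos"];u=np.array([np.cos(.68),np.sin(.68)]);n=np.array([-u[1],u[0]])
d=np.array(P[:2])+.129*np.array([np.cos(y),np.sin(y)])-[.612,.137]
print(q["t"],"tcp",np.round(P,4),"yaw",round(y,3),"tool z",z.round(3),"nose in lip frame mm",(1e3*d@u).round(1),(1e3*d@n).round(1),"F",np.round(q["force"],1),q["finger_gap"])
E
python3 st.py
```

```text
11.775 tcp [0.4705 0.0081 0.1108] yaw 0.689 tool z [-0.019  0.008 -1.   ] nose in lip frame mm -62.1 -10.1 F [ 0.7 -0.5 -1.7] 0.691353997455269
```

Call:
send_rows(
  commands=[
    {"delta_pos": [0.6, 1.4, -2], "yaw": -0.01},
    {"delta_pos": [0.3, 0.8, -2], "yaw": 0},
    {"delta_pos": [0, 0, -1.5], "yaw": 0},
    {"delta_pos": [0, 0, -0.5], "yaw": 0},
    {"delta_pos": [0, 0, 0], "yaw": 0},
  ],
)

```text
t: 12.4
tcp_pos: [0.479, 0.0276, 0.046]
tool_rot: [0.944, 0.331, -0.01, -0.008]
force: [0.2, 0.2, -1.2]
finger_gap: 0.689
```

```bash
python3 st.py;python3 p.py 5 190 130 310 250 220 130 350 257
```

```text
12.4 tcp [0.479  0.0276 0.046 ] yaw 0.675 tool z [-0.023  0.008 -1.   ] nose in lip frame mm -43.1 -2.1 F [ 0.2  0.2 -1.2] 0.6887132482250383
[0.47941284 0.02772565 0.04667631] [ 0.94351853  0.33111362 -0.00909369 -0.00733847] [-0.23917877 -0.51946507 -1.00015279] [-0.17790566  0.66704283  1.91808593  0.00694909  0.57953443  0.71201737]
```

View pics/c5.png

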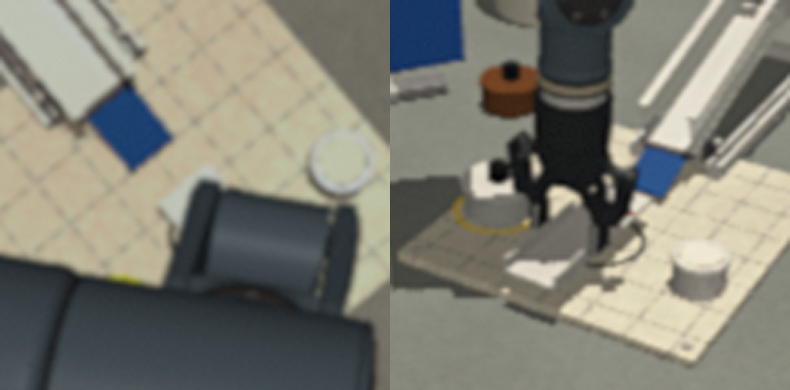

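The nose points squarely at the lip in both views, with the tip's left corner at top pixel (239,194) and the lip's left corner at (231,182). Next I'll lower it close to the board.

Call:
send_rows(
  commands=[
    {"delta_pos": [0, 0, -1.2], "yaw": 0},
    {"delta_pos": [0, 0, -0.8], "yaw": 0},
    {"delta_pos": [0, 0, -0.4], "yaw": 0},
    {"delta_pos": [0, 0, -0.2], "yaw": 0},
    {"delta_pos": [0, 0, 0], "yaw": 0},
  ],
)

```text
t: 13.12
tcp_pos: [0.4802, 0.0273, 0.0198]
tool_rot: [0.944, 0.331, -0.008, -0.007]
force: [-0.9, 0.2, -1.5]
finger_gap: 0.692
```

```bash
python3 st.py;python3 -c "
from h import *
c=manip.get_calibration('top');print(proj(c,[[.561,.1318,.036]]))"
```

```text
13.125 tcp [0.4802 0.0273 0.0198] yaw 0.675 tool z [-0.02   0.007 -1.   ] nose in lip frame mm -42.4 -3.1 F [-0.9  0.2 -1.5] 0.691664104646159
[[237.66799888 192.90550594]]
```

Call:
send_rows(
  commands=[
    {"delta_pos": [-0.3, 0.3, -0.3], "yaw": 0},
    {"delta_pos": [0.8, 0.65, 0], "yaw": 0},
    {"delta_pos": [0.8, 0.65, 0], "yaw": 0},
    {"delta_pos": [0.8, 0.65, 0], "yaw": 0},
    {"delta_pos": [0, 0, 0], "yaw": 0},
  ],
)

```text
t: 13.75
tcp_pos: [0.504, 0.0519, 0.0172]
tool_rot: [0.943, 0.331, -0.007, -0.006]
force: [-0.1, 0.2, -1.0]
finger_gap: 0.689
```

```bash
python3 st.py;python3 p.py 6 200 135 290 225 270 140 350 218
```

```text
13.75 tcp [0.504  0.0519 0.0172] yaw 0.675 tool z [-0.017  0.007 -1.   ] nose in lip frame mm -8.5 1.1 F [-0.1  0.2 -1. ] 0.6889019841711747
[0.50263898 0.05152419 0.01700045] [ 0.94357712  0.33099571 -0.00776047 -0.00662052] [-0.92701229  0.53369801 -2.08915994] [-0.12233752  0.73951395  1.86544312  0.00942816  0.55644051  0.76565   ]
```

View pics/c6.png

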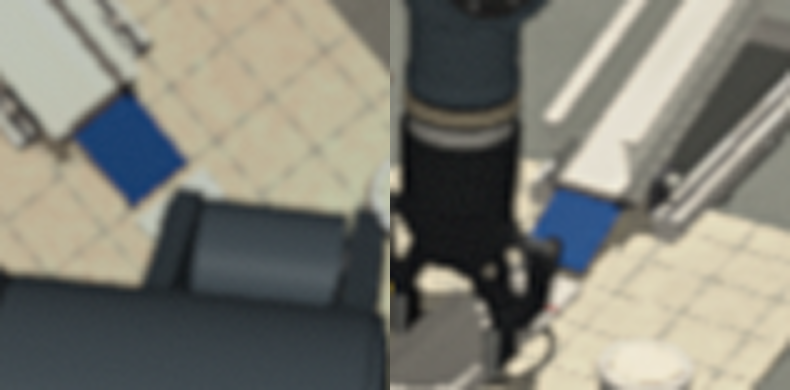

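Both views show the nose 8 to 10 mm short of the lip edge, about 2 mm off-centre and square. I'll lower slightly and slide it in.

Call:
send_rows(
  commands=[
    {"delta_pos": [0, 0, -0.2], "yaw": 0},
    {"delta_pos": [0.6, 0.5, 0], "yaw": 0},
    {"delta_pos": [0.6, 0.5, 0], "yaw": 0},
    {"delta_pos": [0.6, 0.5, 0], "yaw": 0},
    {"delta_pos": [0, 0, 0], "yaw": 0},
  ],
)

```text
t: 14.48
tcp_pos: [0.5217, 0.0672, 0.0151]
tool_rot: [0.944, 0.33, -0.008, -0.007]
force: [0.1, 0.4, -1.9]
finger_gap: 0.691
```

```bash
python3 st.py
```

```text
14.475 tcp [0.5217 0.0672 0.0151] yaw 0.674 tool z [-0.019  0.007 -1.   ] nose in lip frame mm 14.9 1.7 F [ 0.1  0.4 -1.9] 0.6907913192717585
```

Call:
send_rows(
  commands=[
    {"delta_pos": [0.6, 0.5, 0], "yaw": 0},
    {"delta_pos": [0.6, 0.5, 0], "yaw": 0},
    {"delta_pos": [0.6, 0.5, 0], "yaw": 0},
    {"delta_pos": [0.25, 0.2, 0], "yaw": 0},
    {"delta_pos": [0, 0, 0], "yaw": 0},
  ],
)

```text
t: 15.1
tcp_pos: [0.5436, 0.0856, 0.015]
tool_rot: [0.944, 0.331, -0.008, -0.007]
force: [-0.2, -0.3, -0.5]
finger_gap: 0.69
```

```bash
python3 st.py;python3 p.py 7 200 135 290 225 270 140 350 218
```

```text
15.1 tcp [0.5436 0.0856 0.015 ] yaw 0.674 tool z [-0.019  0.007 -1.   ] nose in lip frame mm 43.5 2.3 F [-0.2 -0.3 -0.5] 0.690085405483892
[0.54338845 0.08546172 0.01502423] [ 0.94372968  0.33055798 -0.00780903 -0.00668874] [ 0.58084818 -0.02791867 -1.37220554] [-0.05076088  0.7692967   1.75129868  0.01084338  0.6405423   0.83745169]
```

View pics/c7.png

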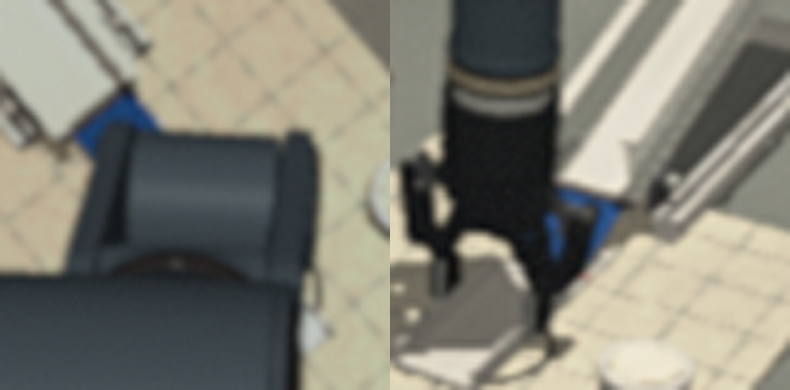

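The nose is under the lip by about 40 to 43 mm, and the lip looks undisturbed. I'll set the strip down, release, and clear.

Call:
send_rows(
  commands=[
    {"delta_pos": [0, 0, -0.15], "yaw": 0},
    {"delta_pos": [0, 0, -0.1], "yaw": 0},
    {"delta_pos": [0, 0, 0], "yaw": 0},
  ],
)

```text
t: 15.58
tcp_pos: [0.5433, 0.0854, 0.0142]
tool_rot: [0.944, 0.331, -0.007, -0.007]
force: [0.6, 0.4, -0.5]
finger_gap: 0.691
```

Call:
send_rows(
  commands=[
    {"delta_pos": [0, 0, 0], "yaw": 0},
    {"delta_pos": [0, 0, 0], "yaw": 0},
    {"delta_pos": [0, 0, 0], "yaw": 0},
    {"delta_pos": [0, 0, 0], "yaw": 0},
    {"delta_pos": [0, 0, 0], "yaw": 0},
    {"delta_pos": [-0.6, -0.5, 1.5], "yaw": 0},
    {"delta_pos": [-0.6, -0.5, 2.5], "yaw": 0},
    {"delta_pos": [-0.5, -0.4, 1], "yaw": 0},
    {"delta_pos": [0, 0, 0], "yaw": 0},
  ],
  grip=-1,
)

```text
t: 16.7
tcp_pos: [0.524, 0.07, 0.0666]
tool_rot: [0.944, 0.33, -0.008, -0.007]
force: [-0.4, -0.1, -0.7]
finger_gap: 1.002
```

Call:
send_rows(
  commands=[
    {"delta_pos": [0, 0, 0], "yaw": 0},
    {"delta_pos": [0, 0, 0], "yaw": 0},
    {"delta_pos": [0, 0, 0], "yaw": 0},
    {"delta_pos": [0, 0, 0], "yaw": 0},
    {"delta_pos": [0, 0, 0], "yaw": 0},
    {"delta_pos": [0, 0, 0], "yaw": 0},
    {"delta_pos": [0, 0, 0], "yaw": 0},
  ],
  grip=1,
)

```text
t: 17.58
tcp_pos: [0.5235, 0.0703, 0.0648]
tool_rot: [0.944, 0.33, -0.009, -0.007]
force: [0.5, -0.3, -0.6]
finger_gap: 0.004
```

```bash
python3 st.py;python3 p.py 8 200 135 290 225 255 140 345 228
```

```text
17.575 tcp [0.5235 0.0703 0.0648] yaw 0.673 tool z [-0.023  0.008 -1.   ] nose in lip frame mm 18.2 2.9 F [ 0.5 -0.3 -0.6] 0.0035975076298527227
[0.52351565 0.07028238 0.0648427 ] [ 0.94377503  0.33037494 -0.00935982 -0.00731302] [-0.72329487  0.48317928  0.00923543] [-0.0815789   0.6653113   1.79007391  0.00884484  0.70927444  0.80898821]
```

View pics/c8.png

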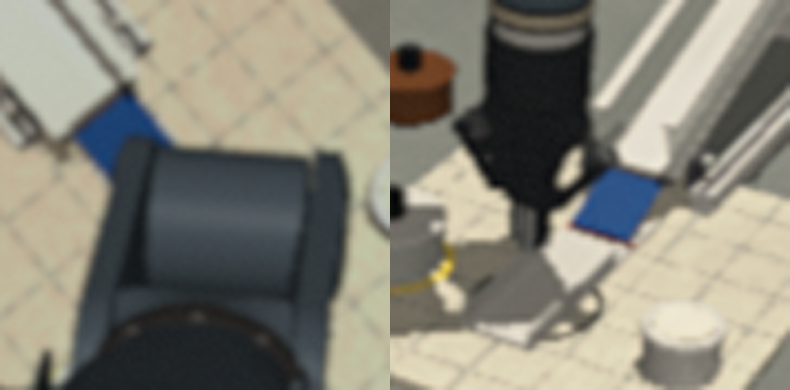

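The side view shows the red line lying exactly at the blue lip's edge, crop (570,226) to (632,244), with the strip central and the lip down. The closed fingers are above the channel, so I'll go down and press.

Call:
send_rows(
  commands=[
    {"delta_pos": [0.4, 0.3, -1.5], "yaw": 0},
    {"delta_pos": [0, 0, -1.5], "yaw": 0},
    {"delta_pos": [0, 0, -1.0], "yaw": 0},
    {"delta_pos": [0, 0, -0.3], "yaw": 0},
    {"delta_pos": [0, 0, 0], "yaw": 0},
  ],
)

```text
t: 18.3
tcp_pos: [0.5271, 0.0735, 0.0177]
tool_rot: [0.944, 0.33, -0.01, -0.008]
force: [-0.1, 0.4, 0.0]
finger_gap: 0.003
```

Call:
send_rows(
  commands=[
    {"delta_pos": [0, 0, -0.2], "yaw": 0},
    {"delta_pos": [0, 0, -0.2], "yaw": 0},
  ],
)

```text
t: 18.55
tcp_pos: [0.5274, 0.0735, 0.016]
tool_rot: [0.944, 0.33, -0.01, -0.007]
force: [-4.2, -0.2, 24.6]
finger_gap: 0.001
```

Call:
send_rows(
  commands=[
    {"delta_pos": [0, 0, -0.2], "yaw": 0},
    {"delta_pos": [0, 0, -0.2], "yaw": 0},
    {"delta_pos": [0, 0, -0.2], "yaw": 0},
  ],
)

```text
t: 18.92
tcp_pos: [0.5274, 0.0735, 0.016]
tool_rot: [0.944, 0.331, -0.009, -0.007]
force: [-2.3, -0.6, 13.4]
finger_gap: 0.001
```

```bash
for i in 1 2 3 4 5; do python3 p.py 9 200 135 290 225 255 140 345 228; done; python3 st.py
```

```text
[0.52737812 0.07349883 0.01608178] [ 0.94364543  0.33077424 -0.00866056 -0.00683425] [-3.20801131 -0.23803065 13.04029686] [-0.07471262  0.75680298  1.79500623  0.00974436  0.61115079  0.81375301]
[0.52737872 0.07348166 0.01608702] [ 0.94364495  0.3307751  -0.00867698 -0.00683719] [-3.42527678 -0.65017753 11.53611056] [-0.07474066  0.75679854  1.7949842   0.00972894  0.6112098   0.81373598]
[0.52740832 0.0734937  0.0160775 ] [ 0.94363754  0.3307967  -0.00866337 -0.00683303] [-2.28624151  0.59514527 12.34303149] [-0.07471524  0.75682944  1.7949279   0.00973478  0.61120694  0.81371097]
[0.52736222 0.07350027 0.01605638] [ 0.94364214  0.3307824  -0.00869197 -0.00685247] [-3.05205685 -0.09090605 12.36310982] [-0.07471667  0.75685392  1.7949984   0.00975781  0.61117997  0.81372024]
[0.52739164 0.07348188 0.01607887] [ 0.94364539  0.33077408 -0.00866939 -0.00683552] [-2.62986478 -0.32777315 12.97638495] [-0.07474013  0.75681842  1.79496457  0.00973446  0.61119431  0.81373415]
19.425 tcp [0.5274 0.0735 0.0161] yaw 0.674 tool z [-0.021  0.007 -1.   ] nose in lip frame mm 23.3 3.1 F [-2.6 -0.3 13. ] 0.002444993016334519
```

View pics/c9.png

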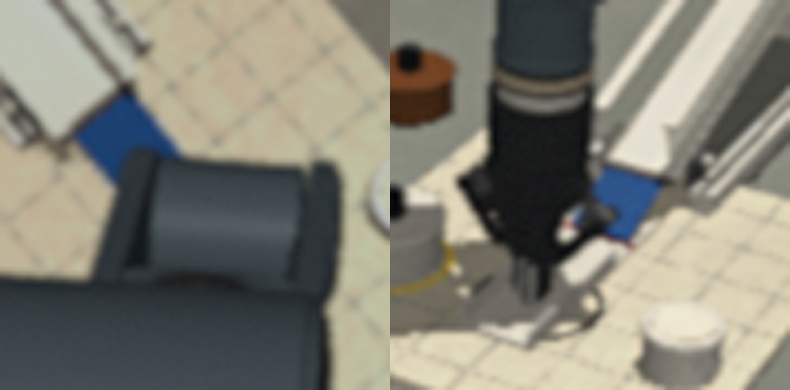

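The press is steady at 12 to 13 N. The red line is still at the lip's edge at crop (632,244), the lip is down, and the pot is in its ring. Handing in.

```bash
python3 -c "
from station import manip
print(manip.sign_off())"
```

```text
the job is handed in; nothing more can be done
None
```

I slid the pot to the yellow ring and tucked the strip under the lip as far as the red line. I then handed in with the closed fingers pressing the strip onto the board. No verdict was reported; the run took about 19.4 s of the 56 s.

- **Pot:** I gripped it by the knob and slid it without lifting. After letting go, the top view put it about 2 mm from the ring's middle. In the last side view it still stood there.
- **Strip:** The red line lies at the lip's edge in the side view. Working from the tool's position before release, the nose was about 43 mm past the edge (allowed 26 to 54), 2 mm off centre and square within 0.01 rad.
- **Lip:** It looks undisturbed in every picture; I had no reading of its angle.
- **Press:** The force read a steady 12 to 13 N over five readings, inside the 4 to 60 N range. It peaked at 24.6 N on first contact.
- **What disagreed or failed:**
  - Image and tool-based positions of the nose differed by about 2 to 5 mm, within tolerance.
  - One move was refused because some rows had no yaw value. Nothing moved, and I sent it again.
  - My first colour mask for the black ring failed, so I read its centre by eye instead.
  - The tool leaned by up to 0.04 rad during the slide and about 0.02 rad at the end. Pressing with closed fingers avoids passing that lean on to the strip.

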